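# Put the aluminium case-press dies back in their stand

## Robot

A 7-joint arm with a two-finger parallel gripper is mounted at the origin on the work surface. World frame = base frame: x ahead of the robot, y to its left, z up, the work surface at z = 0. Lengths are in m, angles in rad, forces in N, time in s.
With the tool pointing down it reaches from about 0.425 to 0.925 m from the base axis. Payload 6.8 kg.
Tool frame: the origin (TCP) lies midway between the tips of the shut fingers; the grasp point (between the pads) lies 19 mm behind it; x points along the fingers, y is the direction in which the jaws open and shut, and the axes are right-handed (so a half turn about x gives the same grasp; the last joint's range is limited). The gripper opens to 85 mm and grips with 20 to 120 N. Pads are 22 mm wide; open, the fingers measure 114 mm over their backs; the gripper's body (76 mm by 85 mm) begins 54 mm behind the grasp point. The pads swing forward as they close: fully open they stand 13 mm farther back than shut.
Start: joints at [1.108, 0.477, 0.022, 1.555, -0.011, 1.109, -0.083], TCP at [0.235, -0.633, 0.231] pointing down, gripper open.
Joint ranges: [-2.96, 2.96], [-0.34, 2.1], [-1.41, 1.46], [0.24, 2.44], [-1.37, 4.51], [0.17, 1.92], [-2.96, 2.96]. Speed limits (rad/s): [2.39, 2.39, 3.14, 3.14, 3.14, 3.14, 3.14].

## Interface

Orientations are given as a rotation vector (axis times angle).
In Python, from bench import r gives the robot as it stands.
- The arm moves only by the tool carry_out, never from a script. Its argument "targets" is one flat list of numbers, 7 for each row, row after row: the finger opening in m, from 0 to 0.0854, then the shift along the tool's x, y, z in m, then the turn, a rotation vector about the tool's x, y, z in units of 5 degrees (1.0 is 5 degrees). A call has 1 to 12 rows; each row is the pose to reach, as a shift and turn from the pose measured when the call began, along the tool's axes at that moment; what a row does not reach only later rows make up. A row lasts 1/8 s, in which the tool goes at most 62.5 mm and 10.7 degrees, less where a joint would pass 70% of its speed; a pose out of reach is approached as far as the arm can. A call with a gripper value outside its range is refused whole. The fingers move at their own pace and stop on an object; "squeeze" is the grip in N (left out, the last holds). Time passes only in rows, so rows that repeat a pose let the fingers close. It gives the time, the measured TCP pose, the force and the opening at its end, in the units of the state.
- r.get_obs(): the state, without advancing time (a new reading comes with each control period).
- r.grab_frame(name): name is "side" or "top" or "wrist"; returns the picture (384x512x3 uint8, blue, green, red); there is no depth.
- r.camera_info(name): a dict with "fx", "fy", "cx", "cy" (pixels), "xyz" and "orientation" of the camera in the world. Camera axes: x right, y up, looking along -z (the intrinsics and any distortion apply to the point x, -y, -z); pixel columns grow to the right and rows downward; lengths in m; the calibration is good to about 2 mm. A picture is of the moment at which its call begins: read the wrist's pose just before it. camera_info takes no time and is no camera call; for the wrist camera it gives the pose at the moment of the call.
- r.hand_in(): hands the job in, once; it reports no verdict.
The state is a dict: "clock": time; "joints": joint angles; "qvel": joint speeds; "tau": joint torques, N m; "tcp_pos": TCP position; "orientation": TCP orientation; "contact_force": force on the tool from outside, world axes, zero at the start; "moment": the same for the moment, N m; "grip_width": finger opening in m.
Only numpy, scipy, OpenCV 4.12 (cv2) and the standard library are available. Lean on these libraries where they do the work, as an engineer would, in place of code of your own. Each camera call takes 0.05 s, during which the arm holds its last target. There are 200 camera calls.

## Task

Put the four loose aluminium press dies back into the wooden die stand, each upright in its own cup: the one with a ring of the same colour on its floor (the bigger the die, the bigger its cup). Set each die down in its cup rather than dropping it. The black nylon dies with the same rings are needed for the next watch: leave them standing where they are.

Things in the scene. Friction and masses are not known exactly. Their poses are not given: they have to be found in the camera images.
- die_red: Loose bright bare-aluminium press die with a red colour ring (smallest): an upright solid disc, 26 mm across, 18 mm high, straight sides, its top 2 mm dished inside a thin lip. Under 130 g. Origin: centre of its underside; z up. Starts upright on a dark green work pad 2 mm thick, at least 70 mm (centre to centre) from any other thing there.
- die_yellow: Loose bright bare-aluminium press die with a yellow colour ring (second smallest): an upright solid disc, 33 mm across, 18 mm high, straight sides, its top 2 mm dished inside a thin lip. Under 130 g. Origin: centre of its underside; z up. Starts upright on a dark green work pad 2 mm thick, at least 70 mm (centre to centre) from any other thing there.
- die_blue: Loose bright bare-aluminium press die with a blue colour ring (second largest): an upright solid disc, 40 mm across, 18 mm high, straight sides, its top 2 mm dished inside a thin lip. Under 130 g. Origin: centre of its underside; z up. Starts upright on a dark green work pad 2 mm thick, at least 70 mm (centre to centre) from any other thing there.
- die_green: Loose bright bare-aluminium press die with a green colour ring (largest): an upright solid disc, 47 mm across, 18 mm high, straight sides, its top 2 mm dished inside a thin lip. Under 130 g. Origin: centre of its underside; z up. Starts upright on a dark green work pad 2 mm thick, at least 70 mm (centre to centre) from any other thing there.
- cup_red: Fixed cream insert cup whose floor bears a broad red ring (cream centre), for die_red: a round well 42 mm across inside, 50 mm outside; floor 2 mm and rim 7 mm above its origin. Origin: centre of its underside, on top of a wooden die stand 184 mm square, 12 mm high; z up. The four cups stand in a square, 82 mm centre to centre, in a different order each time.
- cup_yellow: Fixed cream insert cup whose floor bears a broad yellow ring (cream centre), for die_yellow: a round well 49 mm across inside, 57 mm outside; floor 2 mm and rim 7 mm above its origin. Origin: centre of its underside, on top of a wooden die stand 184 mm square, 12 mm high; z up. The four cups stand in a square, 82 mm centre to centre, in a different order each time.
- cup_blue: Fixed cream insert cup whose floor bears a broad blue ring (cream centre), for die_blue: a round well 56 mm across inside, 64 mm outside; floor 2 mm and rim 7 mm above its origin. Origin: centre of its underside, on top of a wooden die stand 184 mm square, 12 mm high; z up. The four cups stand in a square, 82 mm centre to centre, in a different order each time.
- cup_green: Fixed cream insert cup whose floor bears a broad green ring (cream centre), for die_green: a round well 63 mm across inside, 71 mm outside; floor 2 mm and rim 7 mm above its origin. Origin: centre of its underside, on top of a wooden die stand 184 mm square, 12 mm high; z up. The four cups stand in a square, 82 mm centre to centre, in a different order each time.
- nylon_yellow: Look-alike to leave alone: loose black nylon press die with the same yellow colour ring, 33 mm across and 18 mm high, about 30 g, standing on the pad among the others. Origin: centre of its underside; z up.
- nylon_blue: Look-alike to leave alone: loose black nylon press die with the same blue colour ring, 40 mm across and 18 mm high, about 30 g, standing on the pad among the others. Origin: centre of its underside; z up.

How it is judged:
At the end, for the whole second after the job is handed in: Each aluminium die lies flat and right way up on the floor of the cup of its own colour (centre within 9 mm of the cup's centre, tilt under 0.08 rad, base on the cup's floor), let go and at rest; both nylon dies stand upright within 15 mm of where they began (horizontal distance between die_red and cup_red below 0.009 m and z of die_red in the frame of cup_red between 0 and 0.004 m and angle between each of die_red, die_yellow, die_blue, die_green, nylon_yellow, nylon_blue's own z axis and vertical below 0.08 rad and linear speed of each of die_red, die_yellow, die_blue, die_green below 0.01 m/s and contact force between each of die_red, die_yellow, die_blue, die_green and the fingers below 0.05 N and horizontal distance between die_yellow and cup_yellow below 0.009 m and z of die_yellow in the frame of cup_yellow between 0 and 0.004 m and horizontal distance between die_blue and cup_blue below 0.009 m and z of die_blue in the frame of cup_blue between 0 and 0.004 m and horizontal distance between die_green and cup_green below 0.009 m and z of die_green in the frame of cup_green between 0 and 0.004 m and distance of each of nylon_yellow, nylon_blue from where it was at the start of the episode below 0.015 m); the robot touches nothing.
It fails at once if a nylon die is moved more than 15 mm (distance of any of nylon_yellow, nylon_blue from where it was at the start of the episode above 0.015 m).
It fails at once if an aluminium die is let go in the air, more than about 30 mm above the cup's floor ((height (world z) of die_red above 0.045 m and contact force between die_red and the fingers below 0.02 N) or (height (world z) of die_yellow above 0.045 m and contact force between die_yellow and the fingers below 0.02 N) or (height (world z) of die_blue above 0.045 m and contact force between die_blue and the fingers below 0.02 N) or (height (world z) of die_green above 0.045 m and contact force between die_green and the fingers below 0.02 N)).
It also fails if it takes over 96 s, if anything falls off the work surface, if the arm or the gripper's body presses on something with over 40 N, if the wrist force passes 120 N, or if a joint passes its speed limit or range.

## Working session

There is one attempt and no reset: what is moved stays moved. The work goes in short steps, Python scripts to look and compute and a tool call to move; the robot and the scene stay as the last step left them, time stands still between calls to the robot, and variables do not carry over. Pictures are saved under pics/ and viewed, about 12 in all and at most 16, crops included, and the job is handed in when it is done.

Besides the shell and the picture viewer there is one more tool, called after "Call:" as a command line: name --argument value ..., lists and objects as JSON in quotes. carry_out: Moves the arm, as the interface text tells. Its arguments: {"type":"object","properties":{"targets":{"type":"array","items":{"type":"number"}},"squeeze":{"type":"number"}},"required":["targets"]}

```bash
ls; mkdir -p pics; python3 - <<'E'
from bench import r
import cv2
print(r.get_obs())
for n in("top","side","wrist"):
    print(n,r.camera_info(n)); cv2.imwrite(f"pics/{n}0.png",r.grab_frame(n))
E
```

```text
pics
{'clock': 0.0, 'joints': array([ 1.10787634,  0.47782133,  0.022334  ,  1.55649914, -0.01151728,
        1.1093118 , -0.08309715]), 'qvel': array([ 0.00077002,  0.00107627, -0.0007763 , -0.0001819 ,  0.00080181,
       -0.00066925, -0.00046654]), 'tau': array([-4.34534559e-04, -5.96453190e+01,  1.60747111e+00, -2.81195927e+01,
        1.24726858e-02,  9.38207289e-03, -1.42107348e-05]), 'tcp_pos': array([ 0.23428398, -0.63237159,  0.23029125]), 'orientation': array([ 2.02853531,  0.36572608, -2.02948428]), 'contact_force': array([-0.72461473,  0.05670012,  0.50634816]), 'moment': array([-0.02690051, -0.06168322, -0.01759201]), 'grip_width': 0.08522376420011828}
top {'fx': 369.1283802695998, 'fy': 369.1283802695998, 'cx': 261.1380594996884, 'cy': 189.99273741957904, 'xyz': array([0.41642089, 0.0338216 , 0.80907206]), 'orientation': array([ 0.08703911, -0.11426603, -1.54376131])}
side {'fx': 353.7154169520246, 'fy': 353.7154169520246, 'cx': 255.40652510828633, 'cy': 192.82043015980562, 'xyz': array([0.28574167, 0.56652564, 0.61176815]), 'orientation': array([ 0.19913528, -1.08808906, -2.54759326])}
wrist {'fx': 329.0214592871617, 'fy': 329.0214592871617, 'cx': 254.46328468105742, 'cy': 193.1494264915294, 'xyz': array([ 0.30623661, -0.60786736,  0.3734138 ]), 'orientation': array([-0.26018655,  0.18329251, -1.205042  ])}
```

View pics/top0.png

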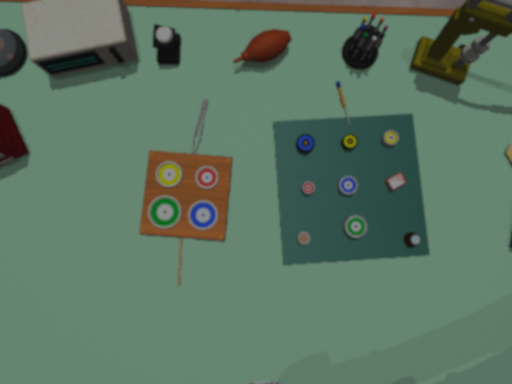

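View pics/side0.png

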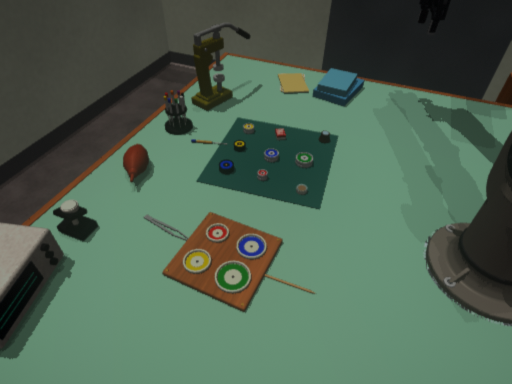

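Top view: the stand is at about (187,195), with yellow cup (168,174), red (206,177), green (164,211) and blue (203,215). The pad is on the right with black nylon blue (305,143), nylon yellow (350,142), yellow aluminium (391,138), blue (348,185) and green (356,227). Red is probably (308,188), with some distractors around it. The side view agrees. Next I'll enlarge the pad and measure.

```bash
cat > h.py <<'E'
import numpy as np, cv2
from scipy.spatial.transform import Rotation as R
from bench import r
def ray(info,px,z):
    d=R.from_rotvec(info["orientation"]).apply([(px[0]-info["cx"])/info["fx"],-(px[1]-info["cy"])/info["fy"],-1])
    c=np.array(info["xyz"]); return (c+d*(z-c[2])/d[2])
def proj(info,p):
    q=R.from_rotvec(info["orientation"]).inv().apply(np.array(p)-info["xyz"])
    return np.array([info["cx"]+info["fx"]*q[0]/-q[2], info["cy"]+info["fy"]*q[1]/q[2]])
def tool(dw):
    "world shift -> tool axes"
    return R.from_rotvec(r.get_obs()["orientation"]).inv().apply(dw)
E
python3 - <<'E'
from h import *
im=cv2.imread("pics/top0.png"); i=r.camera_info("top")
cv2.imwrite("pics/c0.png",cv2.resize(im[105:270,265:435],None,fx=3.5,fy=3.5,interpolation=cv2.INTER_CUBIC))
for n,p in dict(nb=(305,143),ny=(350,142),yel=(391,138),red=(308,188),blue=(348,185),green=(356,227),box=(397,181),coin=(304,238),blk=(413,239)).items(): print(n,ray(i,p,.02).round(3))
for n,p in dict(cy=(168.5,174),cr=(206,177),cg=(164.5,211),cb=(203,215)).items(): print(n,ray(i,p,.014).round(4))
o=r.get_obs(); print(R.from_rotvec(o["orientation"]).as_matrix().round(3))
E
```

```text
nb [ 0.625 -0.073  0.02 ]
ny [ 0.63  -0.172  0.02 ]
yel [ 0.642 -0.263  0.02 ]
red [ 0.526 -0.08   0.02 ]
blue [ 0.534 -0.167  0.02 ]
green [ 0.444 -0.183  0.02 ]
box [ 0.546 -0.274  0.02 ]
coin [ 0.418 -0.072  0.02 ]
blk [ 0.422 -0.306  0.02 ]
cy [0.5492 0.2234 0.014 ]
cr [0.5448 0.1418 0.014 ]
cg [0.4686 0.2274 0.014 ]
cb [0.4621 0.1447 0.014 ]
[[-0.001  0.347 -0.938]
 [ 0.001 -0.938 -0.347]
 [-1.    -0.001  0.   ]]
```

View pics/c0.png

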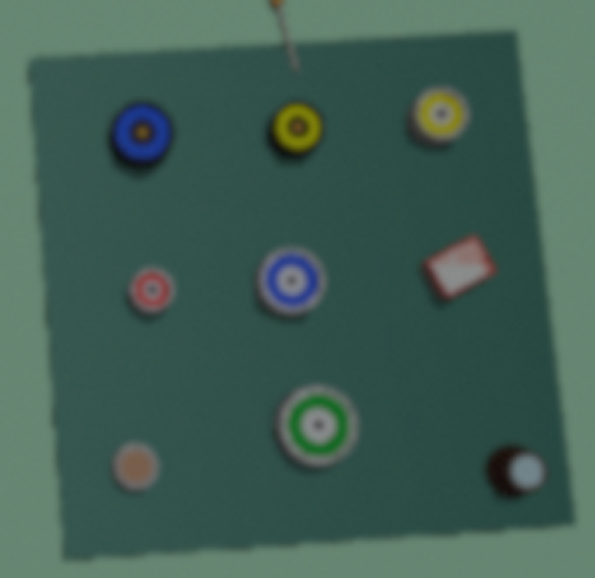

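The crop shows the red die (152,290) with a red ring, blue (291,281), green (319,425) and yellow (439,113). The tan disc, the box and the dark bottle are clutter. I'll use ring centroids in both views to cross-check.

```bash
cat >> h.py <<'E'
HUE=dict(red=[(0,8),(172,180)],yellow=[(22,36)],blue=[(105,130)],green=[(50,72)])
G=dict(red=(.526,-.080,.018),yellow=(.642,-.262,.018),blue=(.534,-.167,.018),green=(.444,-.183,.018))
C=dict(red=(.5448,.1418,.014),yellow=(.5492,.2234,.014),blue=(.4621,.1447,.014),green=(.4686,.2274,.014))
def ring(im,info,col,guess,rad):
    "min-enclosing centre of coloured pixels near projected guess"
    u=proj(info,guess); hsv=cv2.cvtColor(im,cv2.COLOR_BGR2HSV)
    m=sum(cv2.inRange(hsv,(a,110,70),(b,255,255)) for a,b in HUE[col])
    k=np.zeros_like(m); cv2.circle(k,tuple(int(v) for v in u),int(rad),255,-1)
    pts=cv2.findNonZero(cv2.bitwise_and(m,k))
    if pts is None or len(pts)<8: return None
    h=cv2.convexHull(pts); M=cv2.moments(h)
    if M["m00"]==0: return None
    c=(M["m10"]/M["m00"],M["m01"]/M["m00"]); p=ray(info,c,guess[2])
    return np.round(c,1),len(pts),p.round(4)
E
python3 - <<'E'
from h import *
for n in("top","side"):
    im=cv2.imread(f"pics/{n}0.png"); i=r.camera_info(n)
    for T,rad in((G,15),(C,19)):
        for c,g in T.items(): print(n,c,ring(im,i,c,g,rad))
E
```

```text
top red (array([308.1, 187.5]), 21, array([ 0.5271, -0.0804,  0.018 ]))
top yellow (array([390.5, 137.2]), 74, array([ 0.6444, -0.2627,  0.018 ]))
top blue (array([348. , 184.5]), 105, array([ 0.5358, -0.1674,  0.018 ]))
top green (array([355.6, 226. ]), 116, array([ 0.4463, -0.1832,  0.018 ]))
top red (array([206.5, 177. ]), 134, array([0.5449, 0.1408, 0.014 ]))
top yellow (array([168.8, 173.9]), 222, array([0.5495, 0.2227, 0.014 ]))
top blue (array([202.6, 214.6]), 284, array([0.4629, 0.1456, 0.014 ]))
top green (array([164.4, 211.7]), 323, array([0.4672, 0.2276, 0.014 ]))
side red (array([262.3, 172.1]), 23, array([ 0.5274, -0.0855,  0.018 ]))
side yellow (array([248.1, 126. ]), 30, array([ 0.6451, -0.2668,  0.018 ]))
side blue (array([271. , 152.5]), 51, array([ 0.5357, -0.1719,  0.018 ]))
side green (array([303.9, 157.2]), 59, array([ 0.4464, -0.1875,  0.018 ]))
side red (array([217. , 232.4]), 138, array([0.5453, 0.137 , 0.014 ]))
side yellow (array([196.4, 260.7]), 241, array([0.5501, 0.2197, 0.014 ]))
side blue (array([251. , 245.9]), 235, array([0.4628, 0.1421, 0.014 ]))
side green (array([232.4, 276.4]), 393, array([0.4673, 0.2247, 0.014 ]))
```

```bash
cat >> h.py <<'E'
def to(x,y,z):
    o=r.get_obs(); d=np.array([x,y,z])-o["tcp_pos"]
    print("t",o["clock"].round(2) if hasattr(o["clock"],"round") else o["clock"],"tcp",o["tcp_pos"].round(4),"shift",tool(d).round(4),"len",np.linalg.norm(d).round(3),"w",round(o["grip_width"],4))
    # tilt correction: turn (tool axes, 5deg units) to point straight down
    t=R.from_rotvec(o["orientation"]); a=np.cross(t.as_matrix()[:,0],[0,0,-1]); print("turn",(t.inv().apply(a)/np.radians(5)).round(2))
E
python3 -c "
from h import *
to(.6447,-.2645,.15)"
```

```text
t 0.15 tcp [ 0.2343 -0.6325  0.2306] shift [ 0.0808 -0.2025 -0.5127] len 0.557 w 0.0856
turn [-0.    0.    0.02]
```

Call:
carry_out --targets '[0.065, 0.081, -0.202, -0.513, 0, 0, 0, 0.065, 0.081, -0.202, -0.513, 0, 0, 0, 0.065, 0.081, -0.202, -0.513, 0, 0, 0, 0.065, 0.081, -0.202, -0.513, 0, 0, 0, 0.065, 0.081, -0.202, -0.513, 0, 0, 0, 0.065, 0.081, -0.202, -0.513, 0, 0, 0, 0.065, 0.081, -0.202, -0.513, 0, 0, 0, 0.065, 0.081, -0.202, -0.513, 0, 0, 0, 0.065, 0.081, -0.202, -0.513, 0, 0, 0, 0.065, 0.081, -0.202, -0.513, 0, 0, 0, 0.065, 0.081, -0.202, -0.513, 0, 0, 0, 0.065, 0.081, -0.202, -0.513, 0, 0, 0]' --squeeze 40

```text
clock: 1.65
tcp_pos: [0.6439, -0.2669, 0.1499]
orientation: [2.029, 0.361, -2.031]
contact_force: [0.4, -0.3, 0.1]
grip_width: 0.0651
```

```bash
cat >> h.py <<'E'
def look(name,T,out,rad=70):
    o=r.get_obs(); i=r.camera_info(name); im=r.grab_frame(name); cv2.imwrite(out,im)
    for c,g in T.items():
        u=proj(i,g)
        if 0<u[0]<512 and 0<u[1]<384: print(c,u.round(),ring(im,i,c,g,rad))
E
python3 -c "
from h import *
to(.6447,-.2645,.009)
look('wrist',G,'pics/w1.png',50)"
```

```text
t 1.65 tcp [ 0.6439 -0.2669  0.1499] shift [ 0.1409 -0.0019 -0.0017] len 0.141 w 0.0651
turn [-0.    0.01  0.01]
red [ 15. 232.] (array([ 16. , 231.9]), 251, array([ 0.5266, -0.0811,  0.018 ]))
yellow [246. 183.] (array([250.4, 181.3]), 548, array([ 0.645 , -0.2645,  0.018 ]))
blue [111. 255.] (array([112.8, 253.5]), 616, array([ 0.5357, -0.1686,  0.018 ]))
green [106. 335.] None
```

View pics/w1.png

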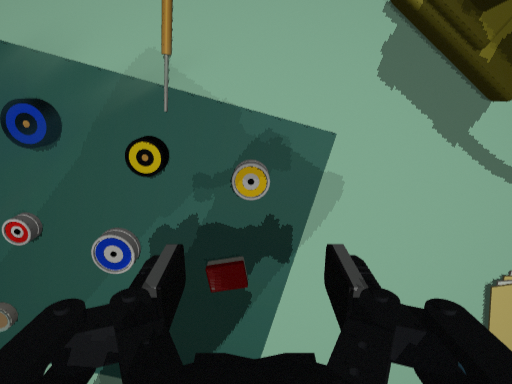

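The wrist view shows yellow at (250,181), which gives (.645,-.2645) and agrees with the averages. Now I'll descend and grasp.

Call:
carry_out --targets '[0.065, 0.06, -0.002, -0.002, 0, 0, 0, 0.065, 0.11, -0.002, -0.002, 0, 0, 0, 0.065, 0.141, -0.002, -0.002, 0, 0, 0, 0.065, 0.141, -0.002, -0.002, 0, 0, 0, 0.065, 0.141, -0.002, -0.002, 0, 0, 0, 0.02, 0.141, -0.002, -0.002, 0, 0, 0, 0.02, 0.141, -0.002, -0.002, 0, 0, 0, 0.02, 0.141, -0.002, -0.002, 0, 0, 0, 0.02, 0.141, -0.002, -0.002, 0, 0, 0, 0.02, 0.141, -0.002, -0.002, 0, 0, 0]'

```text
clock: 2.95
tcp_pos: [0.6462, -0.2647, 0.0111]
orientation: [2.031, 0.36, -2.028]
contact_force: [-0.4, 0.8, 5.7]
grip_width: 0.0307
```

```bash
python3 -c "
from h import *
to(.5498,.2212,.11)
look('side',{},'pics/s1.png')
im=cv2.imread('pics/s1.png');cv2.imwrite('pics/s1c.png',cv2.resize(im[60:220,170:370],None,fx=3.5,fy=3.5,interpolation=cv2.INTER_CUBIC))"
```

```text
t 2.95 tcp [ 0.6462 -0.2647  0.0111] shift [-0.0994 -0.4892 -0.0771] len 0.505 w 0.0307
turn [-0.   -0.01 -0.01]
```

View pics/s1c.png

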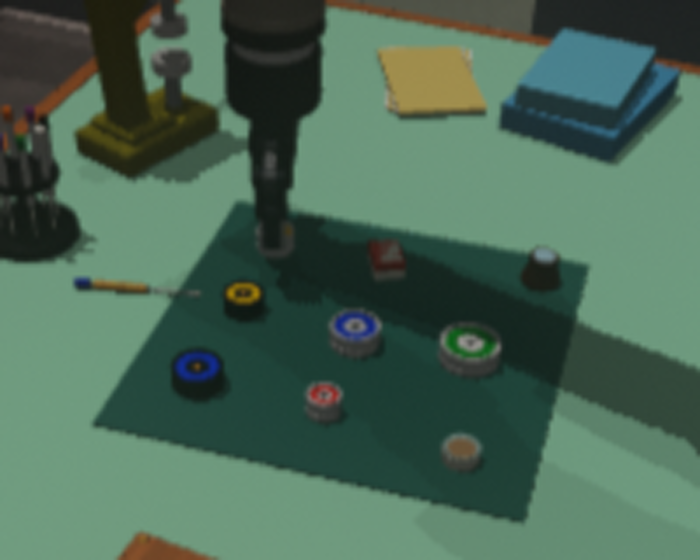

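Call:
carry_out --targets '[0.02, -0.012, 0, 0, 0, 0, 0, 0.02, -0.025, 0, 0, 0, 0, 0, 0.02, -0.025, 0, 0, 0, 0, 0]'

```text
clock: 3.38
tcp_pos: [0.6474, -0.2651, 0.0381]
orientation: [2.033, 0.358, -2.025]
contact_force: [0.1, 1.1, -0.5]
grip_width: 0.031
```

```bash
python3 -c "
from h import *
to(.5498,.2212,.11)
look('wrist',{},'pics/w2.png')"
```

```text
t 3.375 tcp [ 0.6474 -0.2651  0.0381] shift [-0.0731 -0.4899 -0.0762] len 0.501 w 0.031
turn [-0.   -0.04 -0.04]
```

View pics/w2.png

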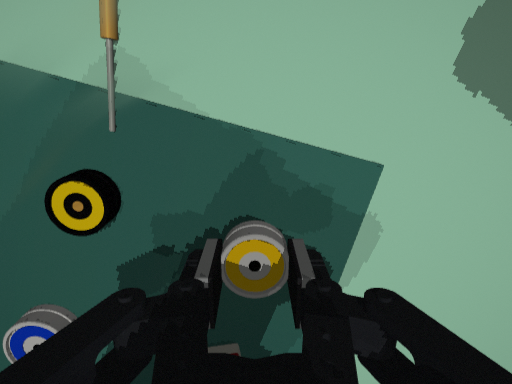

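The wrist view shows the die upright between the pads, ring at (255,265). I'll carry it on.

Call:
carry_out --targets '[0.02, -0.05, 0, 0, 0, 0, 0, 0.02, -0.073, -0.04, -0.006, 0, 0, 0, 0.02, -0.073, -0.1, -0.016, 0, 0, 0, 0.02, -0.073, -0.16, -0.025, 0, 0, 0, 0.02, -0.073, -0.22, -0.034, 0, 0, 0, 0.02, -0.073, -0.28, -0.044, 0, 0, 0, 0.02, -0.073, -0.34, -0.053, 0, 0, 0, 0.02, -0.073, -0.4, -0.062, 0, 0, 0, 0.02, -0.073, -0.45, -0.07, 0, 0, 0, 0.02, -0.073, -0.49, -0.076, 0, 0, 0, 0.02, -0.073, -0.49, -0.076, 0, 0, 0, 0.02, -0.073, -0.49, -0.076, 0, 0, 0]'

```text
clock: 4.92
tcp_pos: [0.5488, 0.2205, 0.1088]
orientation: [2.031, 0.358, -2.027]
contact_force: [-0.2, 1.1, -0.3]
grip_width: 0.0306
```

```bash
python3 -c "
from h import *
to(.5498,.2212,.023)
look('wrist',C,'pics/w3.png',70)"
```

```text
t 4.925 tcp [0.5488 0.2205 0.1088] shift [ 0.0858 -0.0005 -0.001 ] len 0.086 w 0.0306
turn [-0.   -0.02 -0.03]
red [344. 234.] (array([348.1, 234.5]), 1180, array([0.5456, 0.1386, 0.014 ]))
yellow [248. 195.] (array([252.5, 215.4]), 2521, array([0.5347, 0.2149, 0.014 ]))
blue [300. 317.] (array([286.4, 320.1]), 670, array([0.4547, 0.1546, 0.014 ]))
green [211. 281.] None
```

View pics/w3.png

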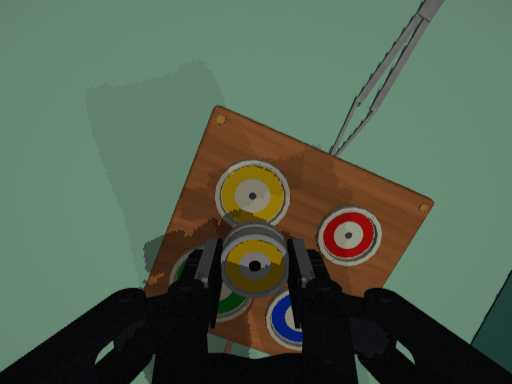

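The wrist view shows the held die level, the yellow cup centre at (252,196) and the red cup at (348,234). These match the averaged cup positions, so I'll lower it.

Call:
carry_out --targets '[0.02, 0.04, 0, -0.001, 0, 0, 0, 0.02, 0.07, 0, -0.001, 0, 0, 0, 0.02, 0.08, 0, -0.001, 0, 0, 0, 0.02, 0.086, 0, -0.001, 0, 0, 0, 0.02, 0.086, 0, -0.001, 0, 0, 0, 0.02, 0.086, 0, -0.001, 0, 0, 0]'

```text
clock: 5.72
tcp_pos: [0.5511, 0.2201, 0.0238]
orientation: [2.034, 0.356, -2.026]
contact_force: [0.3, 0.6, 0.3]
grip_width: 0.031
```

```bash
python3 -c "
from h import *
to(.5498,.2212,.023)
look('side',{},'pics/s2.png')
im=cv2.imread('pics/s2.png');cv2.imwrite('pics/s2c.png',cv2.resize(im[190:310,150:300],None,fx=4,fy=4,interpolation=cv2.INTER_CUBIC))"
```

```text
t 5.725 tcp [0.5511 0.2201 0.0238] shift [ 0.0008 -0.0015  0.0008] len 0.002 w 0.031
turn [ 0.   -0.04 -0.03]
```

View pics/s2c.png

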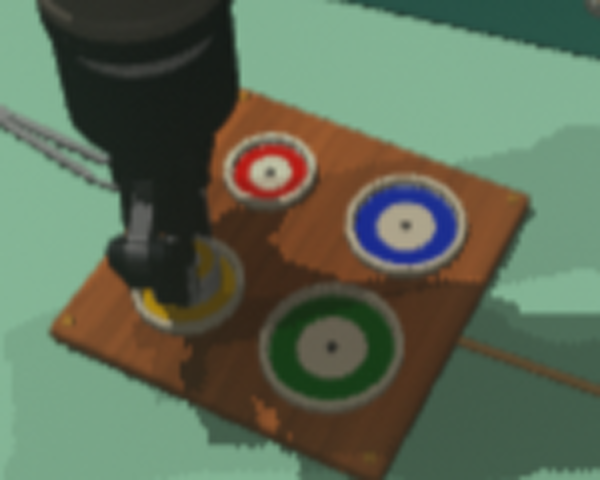

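The die is inside the cup with almost no contact force yet. I'll press 2 mm further, then release and rise.

Call:
carry_out --targets '[0.02, 0.002, 0, 0, 0, 0, 0, 0.02, 0.002, 0, 0, 0, 0, 0, 0.05, 0.002, 0, 0, 0, 0, 0, 0.05, 0.002, 0, 0, 0, 0, 0, 0.05, 0.002, 0, 0, 0, 0, 0, 0.05, -0.02, 0, 0, 0, 0, 0, 0.05, -0.07, 0, 0, 0, 0, 0, 0.05, -0.1, 0, 0, 0, 0, 0, 0.05, -0.1, 0, 0, 0, 0, 0]'

```text
clock: 6.9
tcp_pos: [0.5522, 0.2211, 0.1263]
orientation: [2.04, 0.358, -2.022]
contact_force: [-0.2, -0.4, -0.3]
grip_width: 0.0503
```

```bash
python3 -c "
from h import *
to(.5362,-.1695,.13)
G2=dict(yellow=(.5498,.2212,.030))
look('top',G2,'pics/t2.png',12);look('side',G2,'pics/s3.png',12);look('wrist',G2,'pics/w4.png',60)"
```

```text
t 6.9 tcp [0.5522 0.2211 0.1263] shift [-0.004   0.3615  0.1489] len 0.391 w 0.0503
turn [ 0.   -0.1  -0.03]
yellow [168. 172.] (array([168.4, 173.7]), 232, array([0.5471, 0.2198, 0.03  ]))
yellow [195. 257.] (array([196. , 258.9]), 161, array([0.5458, 0.2255, 0.03  ]))
yellow [250. 198.] (array([250.7, 190.3]), 1656, array([0.5552, 0.2228, 0.03  ]))
```

View pics/w4.png

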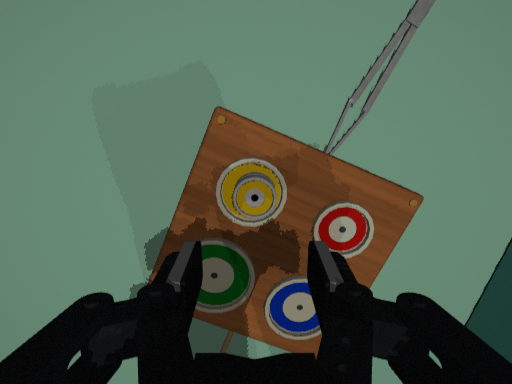

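The yellow die sits flat in its cup at (254,198), with the cup centre at (251,192). Next is blue.

Call:
carry_out --targets '[0.07, -0.004, 0.055, 0.023, 0, -0.1, 0, 0.07, -0.004, 0.11, 0.045, 0, -0.1, 0, 0.07, -0.004, 0.165, 0.068, 0, -0.1, 0, 0.07, -0.004, 0.22, 0.09, 0, -0.1, 0, 0.07, -0.004, 0.275, 0.113, 0, -0.1, 0, 0.07, -0.004, 0.33, 0.136, 0, -0.1, 0, 0.07, -0.004, 0.362, 0.149, 0, -0.1, 0, 0.07, -0.004, 0.362, 0.149, 0, -0.1, 0, 0.07, -0.004, 0.362, 0.149, 0, -0.1, 0]'

```text
clock: 8.18
tcp_pos: [0.5335, -0.1701, 0.1265]
orientation: [2.021, 0.357, -2.038]
contact_force: [0.6, -0.9, -0.4]
grip_width: 0.07
```

```bash
python3 -c "
from h import *
to(.5362,-.1695,.008)
look('wrist',G,'pics/w5.png',45)
# yellow placement from w4 (camera pose reconstructed unavailable): scale only
"
```

```text
t 8.175 tcp [ 0.5335 -0.1701  0.1265] shift [ 0.1185  0.0002 -0.0038] len 0.119 w 0.07
turn [-0.    0.1  -0.02]
red [140. 161.] (array([142. , 159.4]), 390, array([ 0.5275, -0.0815,  0.018 ]))
yellow [421.  99.] None
blue [249. 188.] (array([251.7, 186.5]), 891, array([ 0.5362, -0.1687,  0.018 ]))
green [231. 286.] (array([233.9, 284.3]), 876, array([ 0.4469, -0.1847,  0.018 ]))
```

Call:
carry_out --targets '[0.07, 0.05, 0, -0.004, 0, 0.1, 0, 0.07, 0.095, 0, -0.004, 0, 0.1, 0, 0.07, 0.117, 0, -0.004, 0, 0.1, 0, 0.07, 0.117, 0, -0.004, 0, 0.1, 0, 0.07, 0.117, 0, -0.004, 0, 0.1, 0, 0.025, 0.117, 0, -0.004, 0, 0.1, 0, 0.025, 0.117, 0, -0.004, 0, 0.1, 0, 0.025, 0.117, 0, -0.004, 0, 0.1, 0, 0.025, 0.117, 0, -0.004, 0, 0.1, 0, 0.025, 0.105, 0, -0.004, 0, 0.1, 0, 0.025, 0.095, 0, -0.004, 0, 0.1, 0, 0.025, 0.095, 0, -0.004, 0, 0.1, 0]'

```text
clock: 9.72
tcp_pos: [0.5377, -0.1688, 0.033]
orientation: [2.032, 0.358, -2.026]
contact_force: [0.0, -0.0, -1.7]
grip_width: 0.0376
```

```bash
python3 -c "
from h import *
to(.4629,.1438,.11)
look('wrist',{},'pics/w6.png')"
```

```text
t 9.725 tcp [ 0.5377 -0.1688  0.033 ] shift [-0.0778 -0.319  -0.0377] len 0.331 w 0.0376
turn [ 0.   -0.03 -0.03]
```

View pics/w6.png

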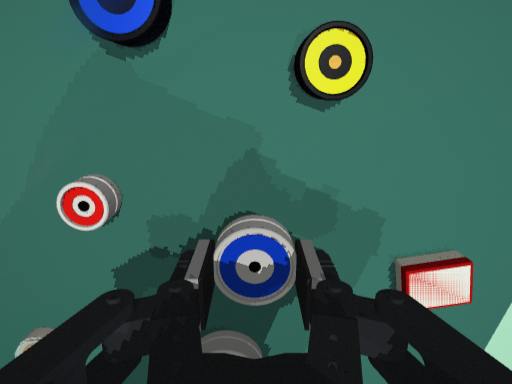

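Blue is held upright at (255,265). I'll carry it to the blue cup.

Call:
carry_out --targets '[0.025, -0.05, 0, 0, 0, 0, 0, 0.025, -0.078, -0.04, -0.005, 0, 0, 0, 0.025, -0.078, -0.1, -0.012, 0, 0, 0, 0.025, -0.078, -0.16, -0.019, 0, 0, 0, 0.025, -0.078, -0.22, -0.026, 0, 0, 0, 0.025, -0.078, -0.28, -0.033, 0, 0, 0, 0.025, -0.078, -0.319, -0.038, 0, 0, 0, 0.025, -0.078, -0.319, -0.038, 0, 0, 0, 0.025, -0.078, -0.319, -0.038, 0, 0, 0]'

```text
clock: 10.9
tcp_pos: [0.4626, 0.1432, 0.1094]
orientation: [2.03, 0.358, -2.028]
contact_force: [0.6, -0.5, -1.7]
grip_width: 0.0381
```

```bash
python3 -c "
from h import *
to(.4629,.1438,.023)
look('wrist',C,'pics/w7.png',45)"
```

```text
t 10.9 tcp [0.4626 0.1432 0.1094] shift [ 0.0864 -0.0007 -0.0004] len 0.086 w 0.0381
turn [-0.   -0.01 -0.03]
red [294.  91.] (array([298.7,  90.6]), 1749, array([0.546 , 0.1391, 0.014 ]))
yellow [183.  40.] (array([186.7,  38.8]), 2764, array([0.5507, 0.2213, 0.014 ]))
blue [250. 196.] (array([251.7, 199.3]), 2063, array([0.4604, 0.1425, 0.014 ]))
green [146. 151.] (array([148.1, 151.2]), 3529, array([0.469, 0.226, 0.014]))
```

Cup positions agree to about 1–2 mm, so I'll lower to contact, release and rise in one call.

Call:
carry_out --targets '[0.025, 0.04, -0.001, 0, 0, 0, 0, 0.025, 0.07, -0.001, 0, 0, 0, 0, 0.025, 0.08, -0.001, 0, 0, 0, 0, 0.025, 0.087, -0.001, 0, 0, 0, 0, 0.025, 0.088, -0.001, 0, 0, 0, 0, 0.025, 0.088, -0.001, 0, 0, 0, 0, 0.025, 0.088, -0.001, 0, 0, 0, 0]'

```text
clock: 11.82
tcp_pos: [0.463, 0.1424, 0.0231]
orientation: [2.032, 0.354, -2.028]
contact_force: [-4.8, -2.5, 12.3]
grip_width: 0.038
```

Call:
carry_out --targets '[0.025, 0, 0, 0, 0, 0, 0, 0.057, 0, 0, 0, 0, 0, 0, 0.057, 0, 0, 0, 0, 0, 0, 0.057, 0, 0, 0, 0, 0, 0, 0.057, -0.02, 0, 0, 0, 0, 0, 0.057, -0.07, 0, 0, 0, 0, 0, 0.057, -0.1, 0, 0, 0, 0, 0, 0.057, -0.1, 0, 0, 0, 0, 0]'

```text
clock: 12.82
tcp_pos: [0.4644, 0.1434, 0.1253]
orientation: [2.038, 0.355, -2.024]
contact_force: [-0.4, -0.1, -0.7]
grip_width: 0.057
```

```bash
python3 -c "
from h import *
to(.4466,-.1855,.12)
look('wrist',C,'pics/w8.png',45); i=r.camera_info('wrist')
np.save('w8.npy',np.r_[i['xyz'],i['orientation']])"
```

```text
t 12.825 tcp [0.4644 0.1434 0.1253] shift [0.0057 0.303  0.1292] len 0.329 w 0.057
turn [ 0.   -0.07 -0.05]
red [291.  94.] (array([294.7,  93.8]), 1519, array([0.546 , 0.1391, 0.014 ]))
yellow [187.  47.] (array([190.4,  46.2]), 2403, array([0.5507, 0.2212, 0.014 ]))
blue [249. 193.] (array([251. , 190.4]), 2036, array([0.4648, 0.1442, 0.014 ]))
green [152. 151.] (array([154.1, 151.1]), 3102, array([0.469 , 0.2259, 0.014 ]))
```

View pics/w8.png

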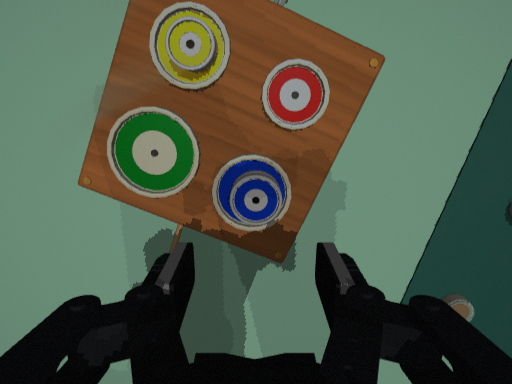

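Blue die top is at (256,200) and cup rim centre about (252,192), lying flat. I'll move on to green and compute the offsets on the way.

Call:
carry_out --targets '[0.077, 0.006, 0.055, 0.023, 0, 0, 0, 0.077, 0.006, 0.11, 0.047, 0, 0, 0, 0.077, 0.006, 0.165, 0.07, 0, 0, 0, 0.077, 0.006, 0.22, 0.094, 0, 0, 0, 0.077, 0.006, 0.275, 0.117, 0, 0, 0, 0.077, 0.006, 0.303, 0.129, 0, 0, 0, 0.077, 0.006, 0.303, 0.129, 0, 0, 0, 0.077, 0.006, 0.303, 0.129, 0, 0, 0]'

```text
clock: 13.88
tcp_pos: [0.4452, -0.1848, 0.1176]
orientation: [2.033, 0.356, -2.028]
contact_force: [-0.1, 0.1, -0.2]
grip_width: 0.0772
```

```bash
python3 -c "
from h import *
to(.4466,-.1855,.008)
look('wrist',G,'pics/w9.png',45)
a=np.load('w8.npy');i=dict(r.camera_info('wrist'),xyz=a[:3],orientation=a[3:])
print('blue',ray(i,(256,200),.030)-ray(i,(252,192),.019),'yellow',ray(i,(190.5,43.5),.030)-ray(i,(189.5,45.5),.019))"
```

```text
t 13.875 tcp [ 0.4452 -0.1848  0.1176] shift [ 0.1096  0.0008 -0.0009] len 0.11 w 0.0772
turn [ 0.   -0.02 -0.03]
red [146.  36.] (array([149.2,  33.6]), 574, array([ 0.5281, -0.0813,  0.018 ]))
blue [272.  72.] None
green [249. 195.] (array([252.4, 192.3]), 1258, array([ 0.4472, -0.1845,  0.018 ]))
blue [-0.00179414 -0.00391383  0.011     ] yellow [ 0.00075326 -0.00258199  0.011     ]
```

Offsets so far are about 4.3 mm (blue) and 2.7 mm (yellow), inside the 9 mm limit. Grasping green.

Call:
carry_out --targets '[0.077, 0.05, 0, -0.001, 0, 0, 0, 0.077, 0.095, 0, -0.001, 0, 0, 0, 0.077, 0.109, 0, -0.001, 0, 0, 0, 0.077, 0.109, 0, -0.001, 0, 0, 0, 0.077, 0.109, 0, -0.001, 0, 0, 0, 0.03, 0.109, 0, -0.001, 0, 0, 0, 0.03, 0.109, 0, -0.001, 0, 0, 0, 0.03, 0.109, 0, -0.001, 0, 0, 0, 0.03, 0.109, 0, -0.001, 0, 0, 0, 0.03, 0.097, 0, -0.001, 0, 0, 0, 0.03, 0.087, 0, -0.001, 0, 0, 0, 0.03, 0.087, 0, -0.001, 0, 0, 0]'

```text
clock: 15.42
tcp_pos: [0.4474, -0.1846, 0.0319]
orientation: [2.034, 0.356, -2.025]
contact_force: [0.2, 0.8, -1.0]
grip_width: 0.0451
```

```bash
python3 -c "
from h import *
to(.4685,.2275,.11)
look('wrist',{},'pics/w10.png')"
```

```text
t 15.425 tcp [ 0.4474 -0.1846  0.0319] shift [-0.0789 -0.3794 -0.1617] len 0.42 w 0.0451
turn [ 0.   -0.05 -0.05]
```

View pics/w10.png

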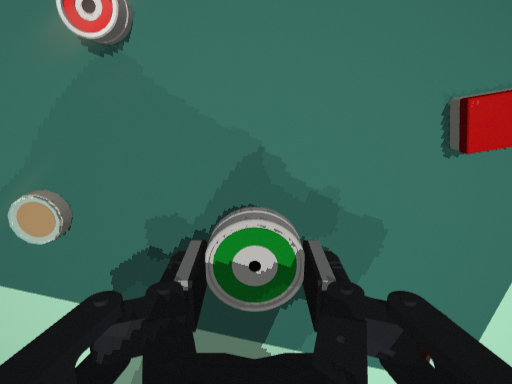

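Green is held upright at (255,265). Carrying it to its cup.

Call:
carry_out --targets '[0.03, -0.05, 0, 0, 0, 0, 0, 0.03, -0.079, -0.04, -0.017, 0, 0, 0, 0.03, -0.079, -0.095, -0.04, 0, 0, 0, 0.03, -0.079, -0.15, -0.064, 0, 0, 0, 0.03, -0.079, -0.205, -0.087, 0, 0, 0, 0.03, -0.079, -0.26, -0.111, 0, 0, 0, 0.03, -0.079, -0.315, -0.134, 0, 0, 0, 0.03, -0.079, -0.36, -0.153, 0, 0, 0, 0.03, -0.079, -0.379, -0.162, 0, 0, 0, 0.03, -0.079, -0.379, -0.162, 0, 0, 0, 0.03, -0.079, -0.379, -0.162, 0, 0, 0]'

```text
clock: 16.85
tcp_pos: [0.4685, 0.225, 0.1092]
orientation: [2.033, 0.353, -2.027]
contact_force: [-0.6, 0.1, -0.1]
grip_width: 0.0447
```

```bash
python3 -c "
from h import *
to(.4685,.2275,.0225)"
```

```text
t 16.85 tcp [0.4685 0.225  0.1092] shift [ 0.0867 -0.0028 -0.0007] len 0.087 w 0.0447
turn [ 0.   -0.02 -0.06]
```

Call:
carry_out --targets '[0.03, 0.04, -0.002, -0.001, 0, 0, 0, 0.03, 0.07, -0.002, -0.001, 0, 0, 0, 0.03, 0.08, -0.002, -0.001, 0, 0, 0, 0.03, 0.086, -0.002, -0.001, 0, 0, 0, 0.03, 0.087, -0.002, -0.001, 0, 0, 0, 0.03, 0.087, -0.002, -0.001, 0, 0, 0]'

```text
clock: 17.6
tcp_pos: [0.4697, 0.2271, 0.023]
orientation: [2.035, 0.353, -2.026]
contact_force: [0.6, -0.2, -1.0]
grip_width: 0.0447
```

Call:
carry_out --targets '[0.03, 0.002, 0, 0, 0, 0, 0, 0.03, 0.002, 0, 0, 0, 0, 0, 0.03, 0.002, 0, 0, 0, 0, 0]'

```text
clock: 17.98
tcp_pos: [0.47, 0.2273, 0.0223]
orientation: [2.036, 0.353, -2.025]
contact_force: [-2.8, -1.5, 9.6]
grip_width: 0.0448
```

Contact with the floor. Release and rise.

Call:
carry_out --targets '[0.03, 0, 0, 0, 0, 0, 0, 0.064, 0, 0, 0, 0, 0, 0, 0.064, 0, 0, 0, 0, 0, 0, 0.064, 0, 0, 0, 0, 0, 0, 0.064, -0.02, 0, 0, 0, 0, 0, 0.064, -0.07, 0, 0, 0, 0, 0, 0.064, -0.1, 0, 0, 0, 0, 0, 0.064, -0.1, 0, 0, 0, 0, 0]'

```text
clock: 18.98
tcp_pos: [0.471, 0.2285, 0.1246]
orientation: [2.041, 0.355, -2.021]
contact_force: [0.1, 0.2, 0.0]
grip_width: 0.0642
```

```bash
python3 -c "
from h import *
to(.5275,-.0822,.12)"
```

```text
t 18.975 tcp [0.471  0.2285 0.1246] shift [0.0053 0.3113 0.0529] len 0.316 w 0.0642
turn [-0.   -0.11 -0.04]
```

Call:
carry_out --targets '[0.052, 0.005, 0.06, 0.01, 0, 0, 0, 0.052, 0.005, 0.12, 0.02, 0, 0, 0, 0.052, 0.005, 0.18, 0.031, 0, 0, 0, 0.052, 0.005, 0.24, 0.041, 0, 0, 0, 0.052, 0.005, 0.3, 0.051, 0, 0, 0, 0.052, 0.005, 0.311, 0.053, 0, 0, 0, 0.052, 0.005, 0.311, 0.053, 0, 0, 0, 0.052, 0.005, 0.311, 0.053, 0, 0, 0]'

```text
clock: 19.98
tcp_pos: [0.5269, -0.0797, 0.1198]
orientation: [2.039, 0.359, -2.021]
contact_force: [-0.4, -0.4, -0.0]
grip_width: 0.0523
```

```bash
python3 -c "
from h import *
to(.5278,-.0815,.009)
look('wrist',G,'pics/w11.png',45)"
```

```text
t 19.975 tcp [ 0.5269 -0.0797  0.1198] shift [0.1108 0.0017 0.0007] len 0.111 w 0.0523
turn [ 0.   -0.1  -0.03]
red [252. 196.] (array([255.1, 194.9]), 371, array([ 0.5277, -0.0821,  0.018 ]))
blue [357. 223.] None
green [330. 318.] None
```

Call:
carry_out --targets '[0.052, 0.05, 0.002, 0, 0, -0.1, 0, 0.052, 0.095, 0.002, 0, 0, -0.1, 0, 0.052, 0.11, 0.002, 0, 0, -0.1, 0, 0.052, 0.11, 0.002, 0, 0, -0.1, 0, 0.052, 0.11, 0.002, 0, 0, -0.1, 0, 0.012, 0.11, 0.002, 0, 0, -0.1, 0, 0.012, 0.11, 0.002, 0, 0, -0.1, 0, 0.012, 0.11, 0.002, 0, 0, -0.1, 0, 0.012, 0.11, 0.002, 0, 0, -0.1, 0, 0.012, 0.098, 0.002, 0, 0, -0.1, 0, 0.012, 0.088, 0.002, 0, 0, -0.1, 0, 0.012, 0.088, 0.002, 0, 0, -0.1, 0]'

```text
clock: 21.52
tcp_pos: [0.5294, -0.0816, 0.0332]
orientation: [2.032, 0.356, -2.026]
contact_force: [0.4, 1.1, -0.5]
grip_width: 0.0237
```

```bash
python3 -c "
from h import *
to(.5453,.140,.11)
look('wrist',{},'pics/w12.png')"
```

```text
t 21.525 tcp [ 0.5294 -0.0816  0.0332] shift [-0.0773 -0.2024 -0.0913] len 0.235 w 0.0237
turn [-0.   -0.03 -0.04]
```

View pics/w12.png

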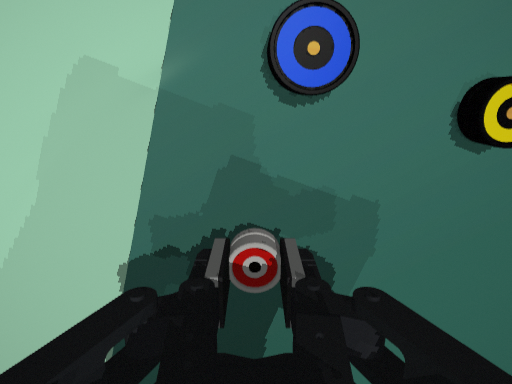

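Red is held upright at (255,265). Carrying it.

Call:
carry_out --targets '[0.012, -0.05, 0, 0, 0, 0, 0, 0.012, -0.077, -0.04, -0.018, 0, 0, 0, 0.012, -0.077, -0.09, -0.041, 0, 0, 0, 0.012, -0.077, -0.14, -0.063, 0, 0, 0, 0.012, -0.077, -0.185, -0.083, 0, 0, 0, 0.012, -0.077, -0.202, -0.091, 0, 0, 0, 0.012, -0.077, -0.202, -0.091, 0, 0, 0, 0.012, -0.077, -0.202, -0.091, 0, 0, 0]'

```text
clock: 22.58
tcp_pos: [0.5446, 0.1372, 0.1087]
orientation: [2.031, 0.353, -2.029]
contact_force: [-1.0, -0.9, -0.4]
grip_width: 0.0238
```

```bash
python3 -c "
from h import *
to(.5453,.140,.0235)
look('wrist',C,'pics/w13.png',40)"
```

```text
t 22.575 tcp [0.5446 0.1372 0.1087] shift [ 0.0852 -0.0028 -0.0016] len 0.085 w 0.0238
turn [ 0.   -0.   -0.05]
red [246. 194.] (array([249.8, 194.6]), 1377, array([0.5456, 0.139 , 0.014 ]))
yellow [142. 152.] (array([145.7, 151.8]), 2001, array([0.5505, 0.2211, 0.014 ]))
blue [209. 283.] (array([201.2, 282.8]), 199, array([0.4602, 0.1509, 0.014 ]))
green [112. 245.] (array([112.9, 245.5]), 1892, array([0.4687, 0.2268, 0.014 ]))
```

Call:
carry_out --targets '[0.012, 0.04, -0.003, -0.001, 0, 0, 0, 0.012, 0.07, -0.003, -0.001, 0, 0, 0, 0.012, 0.08, -0.003, -0.001, 0, 0, 0, 0.012, 0.085, -0.003, -0.001, 0, 0, 0, 0.012, 0.086, -0.003, -0.001, 0, 0, 0, 0.012, 0.086, -0.003, -0.001, 0, 0, 0, 0.012, 0.087, -0.003, -0.001, 0, 0, 0]'

```text
clock: 23.5
tcp_pos: [0.5455, 0.14, 0.0234]
orientation: [2.033, 0.352, -2.028]
contact_force: [-3.8, -1.6, 17.7]
grip_width: 0.0234
```

Firm floor contact. Release and rise.

Call:
carry_out --targets '[0.012, 0, 0, 0, 0, 0, 0, 0.044, 0, 0, 0, 0, 0, 0, 0.044, 0, 0, 0, 0, 0, 0, 0.044, 0, 0, 0, 0, 0, 0, 0.044, -0.02, 0, 0, 0, 0, 0, 0.044, -0.06, -0.01, 0.03, 0, 0, 0, 0.044, -0.1, -0.03, 0.06, 0, 0, 0, 0.044, -0.15, -0.04, 0.08, 0, 0, 0, 0.044, -0.15, -0.04, 0.08, 0, 0, 0, 0.044, -0.15, -0.04, 0.08, 0, 0, 0]'

```text
clock: 24.75
tcp_pos: [0.4563, 0.1507, 0.1728]
orientation: [2.034, 0.352, -2.027]
contact_force: [0.4, -0.0, -0.4]
grip_width: 0.0442
```

```bash
python3 -c "
from h import *
print(r.get_obs()['tcp_pos'])
look('wrist',C,'pics/w14.png',40);i=r.camera_info('wrist');np.save('w14.npy',np.r_[i['xyz'],i['orientation']])
look('side',{},'pics/s14.png');look('top',dict(yellow=(.632,-.174,.018),blue=(.627,-.075,.018)),'pics/t14.png',11)
i=r.camera_info('top');im=cv2.imread('pics/top0.png')
for c,g in dict(yellow=(.632,-.174,.018),blue=(.627,-.075,.018)).items(): print(c,ring(im,i,c,g,11))"
```

```text
[0.45628807 0.15069119 0.17277079]
red [296.  87.] (array([299.1,  87.1]), 1179, array([0.5458, 0.1391, 0.014 ]))
yellow [208.  47.] (array([211.2,  46.7]), 1746, array([0.5505, 0.2212, 0.014 ]))
blue [260. 173.] (array([261.1, 170.3]), 1519, array([0.4647, 0.1444, 0.014 ]))
green [177. 136.] (array([178.9, 136.3]), 1903, array([0.4689, 0.2258, 0.014 ]))
yellow [351. 141.] (array([349.6, 140.9]), 143, array([ 0.6333, -0.1717,  0.018 ]))
blue [306. 142.] (array([305.2, 142.2]), 199, array([ 0.6274, -0.0732,  0.018 ]))
yellow (array([349.7, 140.9]), 138, array([ 0.6333, -0.1718,  0.018 ]))
blue (array([305.2, 142.2]), 194, array([ 0.6275, -0.0733,  0.018 ]))
```

View pics/w14.png

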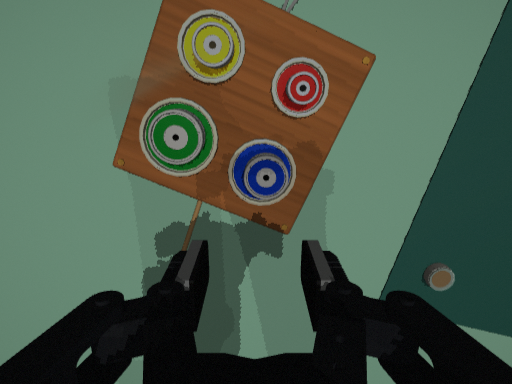

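View pics/s14.png

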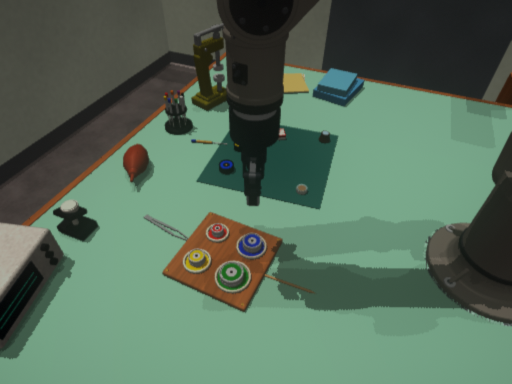

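All four dies lie in their cups and the nylon dies have not moved. One last check on the offsets.

```bash
python3 -c "
from h import *
a=np.load('w14.npy');i=dict(r.camera_info('wrist'),xyz=a[:3],orientation=a[3:])
for n,d,c in(('y',(212,44.5),(211,46.5)),('r',(302.5,88),(300,87.5)),('g',(176,138),(178.5,137)),('b',(266,177),(262,172))):
    v=(ray(i,d,.030)-ray(i,c,.019))[:2]*1e3; print(n,v.round(1),np.hypot(*v).round(1))
r.hand_in()"
```

```text
y [ 0.9 -2. ] 2.1
r [-0.3 -0.7] 0.8
g [ 0.6 -0. ] 0.6
b [-0.7 -3.8] 3.8
the job is handed in; nothing more can be done
```

All four aluminium dies are in the cups of their own colour, set down and released, and the job is handed in (it reports no verdict). The arm finished at about 25 s on the robot's clock, well inside the 96 s limit.

- **Placement:** in the last wrist picture the dies measure 0.6 mm (green), 0.8 mm (red), 2.1 mm (yellow) and 3.8 mm (blue) from their cup centres, against the 9 mm limit. Those centres were read by eye from the picture, so they are good to a millimetre or two. All four look flat; tilt was judged by eye only.
- **Setting down:** the force reading showed floor contact before release for green, red and blue. For yellow it read about zero after lowering; I went 2 mm lower and released without reading it again.
- **Nylon dies:** both are unmoved, about 0.1 mm between the first and last top-camera pictures. The gripper was well clear of everything at the end.
- **Disagreements:** the side camera placed things 3–5 mm differently in y from the top camera. I used the average, and wrist views agreed with it to about 1–2 mm.

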